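# Load a sensor carrier under the spring clip of a calibration fixture

### The job

A gas-sensor carrier lies in the lane of the calibration fixture, just short of the spring clip. Press the clip's long thumb bar down with one fingertip so that the jaw opens and, keeping it down, push the carrier by its upright lug with the other fingertip, beneath the jaw and fully home against the end stop; only then let the clip close on it and come clear. Do not lift or tip the carrier, and leave the other things on the bench alone.

Things in the scene. Friction and masses are not known exactly. Their poses are not given: they have to be found in the camera images.
- fixture: Fixed aluminium block lying on the bench, turned about the vertical only. Origin on its underside, x along the lane to the end stop; it covers x -100 to 100, y -100 to 60 mm; its top (deck) is at z = 20. The clip's hinge runs along x at y = 6, z = 33 mm, in lugs 12 mm wide whose tops are at z = 38; thumb bar on the +y side of it, jaw on the -y side over the lane.
- lane (a point): Near, open end of the lane, on the deck at its middle line; axes as the fixture's. The lane runs along +x at fixture y = -30 mm, 41 mm wide between steel guide rails 6 mm high, from fixture x = -95 mm to the end stop.
- carrier: The part to push: loose aluminium plate 60 (x) x 37 (y) x 6 mm, about 120 g, lying on the deck in the lane, +x towards the stop. Origin: centre of its underside. A lug stands at its rear end; a brass sensor, 16 mm wide, top at z = 10, sits at x = -14 mm. Its front edge (x = 30) starts 8 to 30 mm short of the jaw. Home: front edge against the stop, origin at fixture x = 30, y = -30 mm.
- lug (a point): Middle of the rear face of the carrier's upright lug, where it is pushed towards +x: carrier x = -30, z = 15 mm. The lug is 34 mm wide, 6 mm thick; its top is 24 mm above the deck.
- clip (a joint): Angle (rad) of the sprung clip. 0 = shut, jaw 2 mm over the deck, barring the carrier; grows as the bar is pressed, springs back when let go. 0.11: jaw rests on the carrier; above 0.15: clear of it; hard stop 0.36. On the bar's middle line it takes about 1.5 N to begin, 4.5 N at 0.24 (7 mm down), 6 N at the stop (10 mm down).
- thumb_bar (a point): Middle of the top of the clip's thumb bar: a steel strip 104 mm long along the lane (fixture x = -92 to 12), 26 mm wide, middle line 65 mm to the +y side of the lane's. When shut its top here is 42 mm above the bench, sloping 0.17 rad (outer side higher). Press anywhere along it; a fingertip may slide on it. Fully down it is still about 11 mm above the deck, below the lug's top.
- jaw (a point): Underside of the near end of the jaw, a steel roll 10 mm thick and 14 mm long along the lane (fixture x = 30 to 44 mm), over the lane's middle line; the axes turn with the clip.
- stop (a point): Foot of the end stop's face, on the deck at the lane's middle line; axes as the fixture's.
- spare: A second, identical carrier lying on the bench outside the fixture, on its -y side. Leave it alone.
- cap: Loose brass cap, 26 mm wide, 26 mm high, standing on the fixture's deck beside the lane's far end, on the -y side. Leave it alone. Origin under its centre.
- adaptor: Loose steel adaptor, 24 mm wide, 34 mm high, standing on the bench by the fixture's +y side. Leave it alone. Origin under its centre.
- wrench: Loose wrench, 140 mm long, lying on the bench on the fixture's +y side. Leave it alone.
- detector: Loose brown hand-held gas detector, 160 x 85 x 42 mm, lying on the bench to the robot's right. Leave it alone.
- tub: Loose cream tub with green lid, 70 mm wide, 85 mm high, standing to the robot's left. Leave it alone.

How it is judged:
On the way, in this order (a step that is already met when the one before it is completed fails the run):
1. the clip is held open (joint above 0.15 rad) while the carrier is still short of the jaw (value of joint clip above 0.15 rad and x of carrier in the frame of fixture below 0.002 m), for 0.1 s.
2. the carrier is home (within 3 mm of the end stop) with the clip still held open (above 0.15 rad) (value of joint clip above 0.15 rad and x of carrier in the frame of fixture above 0.027 m), for 0.1 s.
At the end, for the whole second after the job is handed in: The carrier lies flat in the lane within 3 mm of the end stop, at rest, and the clip has closed so that its jaw rests on it (clip joint 0.07 to 0.145 rad) (x of carrier in the frame of fixture between 0.027 and 0.033 m and value of joint clip between 0.07 and 0.145 rad and angle between carrier's own z axis and vertical below 0.06 rad and z of carrier in the frame of fixture below 0.023 m and linear speed of carrier below 0.01 m/s); the robot touches nothing.
It fails at once if the carrier is lifted more than 8 mm off the deck or tipped more than 0.35 rad (z of carrier in the frame of fixture above 0.028 m or angle between carrier's own z axis and vertical above 0.35 rad).
It fails at once if the clip is let down on the carrier before it is home (jaw not clear, below 0.125 rad, while the carrier is more than 4 mm under the jaw and more than 4 mm short of the stop) (value of joint clip below 0.125 rad and x of carrier in the frame of fixture between 0.004 and 0.026 m).
It fails at once if one of the other things on the bench is moved more than 25 mm (distance of any of spare, cap, adaptor, wrench, detector, tub from where it was at the start of the episode above 0.025 m).
It also fails if it takes over 48 s, if anything falls off the work surface, if the arm or the gripper's body presses on something with over 40 N, if the wrist force passes 120 N, or if a joint passes its speed limit or range.

### The arm

A 6-joint arm with a two-finger parallel gripper is mounted at the origin on the work surface. World frame = base frame: x ahead of the robot, y to its left, z up, the work surface at z = 0. Lengths are in m, angles in rad, forces in N, time in s.
With the tool pointing down it reaches from about 0.35 to 0.775 m from the base axis. Payload 5.5 kg.
Tool frame: the origin (TCP) lies at the very end of the fingers, on their centre line; the grasp point (between the pads) lies hold_point_z behind it (hold_point_z is the distance from the TCP to the grasp point, in m); x points along the fingers, y is the direction in which the jaws open and shut, and the axes are right-handed (so a half turn about x gives the same grasp; the last joint's range is limited). The gripper opens to 85 mm and grips with 20 to 120 N. Pads are 22 mm wide; open, the fingers measure 114 mm over their backs; the gripper's body (76 mm by 85 mm) begins 54 mm behind the grasp point. The pads swing forward as they close: fully open they stand 13 mm farther back than shut.
Start: joints at [1.092, 0.313, 0.046, 1.304, 0, 1.431], TCP at [0.191, 0.542, 0.231] pointing down, gripper open.
Joint ranges: [-2.76, 2.76], [-0.86, 1.69], [-1.03, 1.26], [-2.2, 2.34], [-1.47, 1.5], [-3.14, 3.14]. Speed limits (rad/s): [2.57, 2.57, 3.14, 3.14, 3.14, 3.14].

### API

Orientations are given as a unit quaternion [w, x, y, z].
In Python, from workcell import * gives the robot as it stands. The module is installed in compiled form; this text tells all that it offers.
- The arm moves only by the tool step_arm, never from a script. Its argument "targets" is a list of rows, each a list of 3 entries, a list of its own where there are three numbers: the turn, a rotation vector about the tool's x, y, z in degrees, then the shift along the tool's x, y, z in cm, then the finger opening in cm, from 0 to 8.54. A call has exactly 10 rows; each row shifts and turns the commanded pose from where the row before left it, along the tool's axes as they then stand; what a row does not reach is not made up. A row lasts 1/10 s, in which the tool goes at most 50 mm and 8.59 degrees, less where a joint would pass 70% of its speed; a pose out of reach is approached as far as the arm can. A call with a gripper value outside its range is refused whole. The fingers move at their own pace and stop on an object; "force" is the grip in N (left out, the last holds). Time passes only in rows, so rows that do not move let the fingers close, or fill a call up. It gives the time, the measured TCP pose, the force and the opening at its end, in the units of the state.
- get_state(): the state, without advancing time (a new reading comes with each control period).
- read_camera(name): name is "scene" or "top" or "wrist"; returns the picture (400x640x3 uint8, red, green, blue); there is no depth.
- camera_model(name): a dict with "fx", "fy", "cx", "cy" (pixels), "xyz" and "rotation" of the camera in the world; the wrist camera has in their place "T_tool_cam" (4x4, takes a point from camera to tool coordinates, whose origin is the TCP and whose axes are the tool frame's). Camera axes: x right, y down, z forward; pixel columns grow to the right and rows downward; lengths in m; the calibration is good to about 2 mm. A picture is of the moment at which its call begins: read the wrist's pose just before it. camera_model takes no time and is no camera call.
- hand_in(): hands the job in, once; it reports no verdict.
Trained networks look in the newest picture that a camera, given by its name, has taken for a name from the list of things; names that differ only in an ending like _2 or _b are one class to them, and where a whole thing is asked for, a point or a joint stands for the part that bears it (a point fixed in the world has none). Each returns a list of dicts, best first, with "p" (0 to 1); they miss things now and then, are a little off and sometimes report something else, mostly with a low value. They report only what shows in the picture. A call takes as long as a camera call.
- find_in(camera, label): "extent" ([left, top, width, height] in pixels, round what is visible of it).
- silhouettes(camera, label): "mask" (400x640 bool, what is visible of it) and "extent" ([left, top, width, height] in pixels, round what is visible of it).
The state is a dict: "clock": time; "joint_pos": joint angles; "qvel": joint speeds; "tau": joint torques, N m; "tcp_pos": TCP position; "orientation": TCP orientation; "wrist_force": force on the tool from outside, world axes, zero at the start; "ft_torque": the same for the moment, N m; "finger_gap": finger opening in m.
Only numpy, scipy, OpenCV 4.12 (cv2) and the standard library are available. Lean on these libraries where they do the work, as an engineer would, in place of code of your own. Each camera call takes 0.05 s, during which the arm holds its last target.

## Working session

There is one attempt and no reset: what is moved stays moved. The work goes in short steps, Python scripts to look and compute and a tool call to move; the robot and the scene stay as the last step left them, time stands still between calls to the robot, and variables do not carry over. Pictures are saved under pics/ and viewed, and the job is handed in when it is done.

Besides the shell and the picture viewer there is one more tool, called in YAML: its name, and indented under it one key for each argument. step_arm: Moves the arm, as the interface text tells. Its arguments: {"type":"object","properties":{"targets":{"type":"array","items":{"type":"array"}},"force":{"type":"number"}},"required":["targets"]}

```bash
mkdir -p pics; ls; cat > a.py <<'E'
from workcell import *
import cv2, numpy as np
s=get_state(); print({k:np.round(v,4).tolist() for k,v in s.items()})
for c in ["scene","top","wrist"]:
    im=read_camera(c); cv2.imwrite(f"pics/{c}0.png",im[:,:,::-1])
    m=camera_model(c); print(c,{k:np.round(v,4).tolist() for k,v in m.items()})
E
python3 a.py
```

```text
pics
{'clock': 0.0, 'joint_pos': [1.0924, 0.314, 0.045, 1.3036, 0.0, 1.4312], 'qvel': [0.0006, 0.0002, 0.0006, -0.0005, 0.0001, 0.0008], 'tau': [0.0035, -48.0632, 29.853, 0.0191, 0.0001, 0.0], 'tcp_pos': [0.1909, 0.5419, 0.2304], 'orientation': [0.6968, 0.1186, 0.6972, -0.1198], 'wrist_force': [-0.4229, 0.1093, -0.2855], 'ft_torque': [0.0021, -0.0287, -0.0221], 'finger_gap': 0.0852}
scene {'fx': 365.9561, 'fy': 365.9561, 'cx': 319.9112, 'cy': 198.361, 'xyz': [1.0414, -0.7649, 0.6804], 'rotation': [-0.4356, 0.8552, 0.2457, -0.1363]}
top {'fx': 378.8601, 'fy': 378.8601, 'cx': 319.884, 'cy': 196.8577, 'xyz': [0.3999, -0.0125, 1.1893], 'rotation': [-0.0557, 0.7129, -0.6967, 0.0564]}
wrist {'fx': 347.4076, 'fy': 347.4076, 'cx': 313.2246, 'cy': 202.9128, 'T_tool_cam': [[-0.0001, -0.2877, 0.9577, -0.1426], [1.0, 0.0002, 0.0001, -0.0], [-0.0002, 0.9577, 0.2877, -0.0739], [0.0, 0.0, 0.0, 1.0]]}
```

View pics/top0.png

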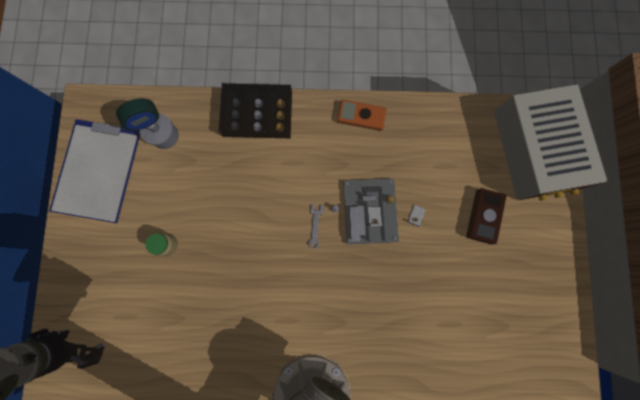

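View pics/scene0.png

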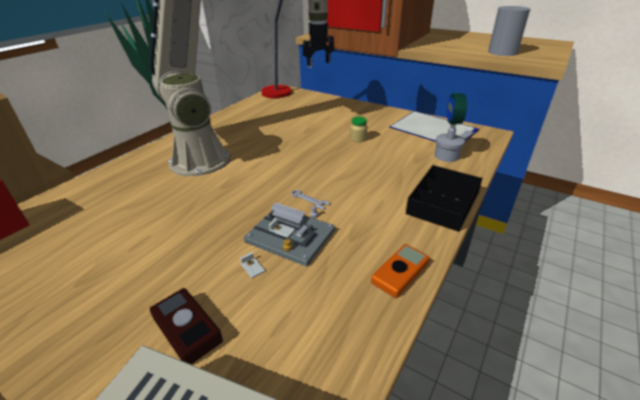

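View pics/wrist0.png

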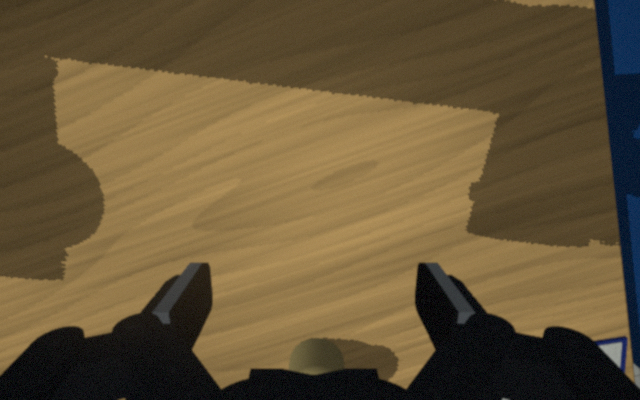

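The top view shows the fixture around (370,210), with the lane running up the image towards the stop. The wrench and adaptor are to its left and the spare to its right at (416,214). The wrist view shows only bare bench. Next I'll zoom in and run the networks.

```bash
cat > h.py <<'E'
from workcell import *
import cv2, numpy as np
from scipy.spatial.transform import Rotation as R
def Rq(q): return R.from_quat([q[1],q[2],q[3],q[0]]).as_matrix()
def cam(c,st=None):
    m=camera_model(c); K=np.array([[m['fx'],0,m['cx']],[0,m['fy'],m['cy']],[0,0,1]])
    if c=='wrist':
        T=np.eye(4);T[:3,:3]=Rq(st['orientation']);T[:3,3]=st['tcp_pos'];T=T@np.array(m['T_tool_cam']);return K,T[:3,:3],T[:3,3]
    r=np.array(m['rotation']); r=Rq(r) if r.size==4 else r
    return K,r,np.array(m['xyz'])
def ray(cm,uv,z):
    K,r,t=cm; uv=np.atleast_2d(uv); d=(np.linalg.inv(K)@np.c_[uv,np.ones(len(uv))].T); d=(r@d).T
    return t+d*((z-t[2])/d[:,2])[:,None]
def proj(cm,P):
    K,r,t=cm; p=(np.atleast_2d(P)-t)@r; p=p@K.T; return p[:,:2]/p[:,2:]
E
cat > b.py <<'E'
from h import *
im=read_camera('top'); c=im[165:260,290:450]; cv2.imwrite('pics/top1.png',cv2.resize(c,(800,475),interpolation=cv2.INTER_CUBIC)[:,:,::-1])
cm=cam('top')
for l in ['fixture','carrier','clip','lug','thumb_bar','spare','cap','adaptor','wrench']:
    for d in silhouettes('top',l)[:2]:
        ys,xs=np.nonzero(d['mask']); print(l,round(d['p'],2),d['extent'],xs.mean().round(1),ys.mean().round(1), ray(cm,[xs.mean(),ys.mean()],0.02).round(3))
        if l=='fixture':
            r=cv2.minAreaRect(np.c_[xs,ys].astype(np.float32)); print(r); print(ray(cm,cv2.boxPoints(r),0.02).round(4))
s=get_state();print(Rq(s['orientation']).round(3))
E
python3 b.py
```

```text
fixture 0.9 [344.4, 178.7, 53.4, 63.5] 369.3 210.5 [[ 0.548 -0.166  0.02 ]]
((369.79144287109375, 210.67733764648438), (64.9351806640625, 52.15229797363281), 86.00909423828125)
[[ 0.642  -0.0785  0.02  ]
 [ 0.6576 -0.2425  0.02  ]
 [ 0.4546 -0.2547  0.02  ]
 [ 0.4399 -0.0951  0.02  ]]
fixture 0.18 [308.2, 205.0, 15.5, 41.8] 314.9 222.1 [[0.508 0.002 0.02 ]]
((316.0, 224.0), (40.0, 12.0), 90.0)
[[ 0.5638  0.0186  0.02  ]
 [ 0.5647 -0.0187  0.02  ]
 [ 0.4409 -0.0214  0.02  ]
 [ 0.4401  0.0153  0.02  ]]
carrier 0.54 [367.4, 206.9, 11.7, 19.4] 373.9 215.8 [[ 0.532 -0.18   0.02 ]]
clip 0.82 [352.2, 194.9, 22.3, 44.8] 357.9 219.2 [[ 0.52  -0.131  0.02 ]]
lug 0.55 [366.1, 205.3, 14.2, 21.4] 373.8 216.4 [[ 0.529 -0.18   0.02 ]]
thumb_bar 0.68 [349.8, 195.7, 23.6, 45.6] 358.0 219.3 [[ 0.519 -0.131  0.02 ]]
spare 0.6 [407.0, 205.5, 17.5, 19.0] 416.0 214.9 [[ 0.537 -0.311  0.02 ]]
cap 0.42 [386.1, 195.8, 8.8, 6.5] 389.2 198.8 [[ 0.586 -0.228  0.02 ]]
adaptor 0.6 [330.3, 205.7, 4.8, 4.9] 334.1 207.7 [[ 0.554 -0.057  0.02 ]]
wrench 0.64 [144.9, 234.1, 30.6, 22.3] 160.7 244.0 [[0.43  0.472 0.02 ]]
wrench 0.58 [331.4, 204.8, 9.3, 5.0] 334.2 208.0 [[ 0.553 -0.057  0.02 ]]
[[ 0.     0.332  0.943]
 [ 0.     0.943 -0.332]
 [-1.     0.    -0.   ]]
```

View pics/top1.png

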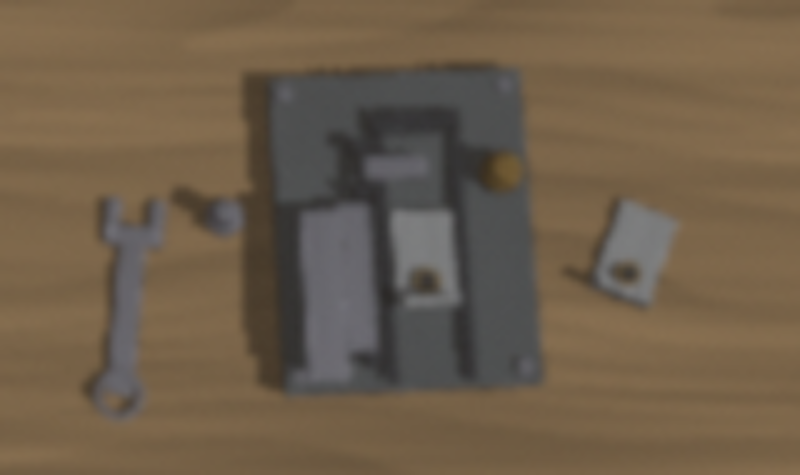

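step_arm:
  targets:
    - [[-5.85, 0, 0], [0, 0, 0], 5.0]
    - [[-5.85, 0, 0], [0, 0, 0], 5.0]
    - [[-5.85, 0, 0], [0, 0, 0], 5.0]
    - [[-5.85, 0, 0], [0, 0, 0], 5.0]
    - [[0, 0, 0], [0.19, -4.5, 1.44], 5.0]
    - [[0, 0, 0], [0.19, -4.5, 1.44], 5.0]
    - [[0, 0, 0], [0.19, -4.5, 1.44], 5.0]
    - [[0, 0, 0], [0.19, -4.5, 1.44], 5.0]
    - [[0, 0, 0], [0.19, -4.5, 1.44], 5.0]
    - [[0, 0, 0], [0.19, -4.5, 1.44], 5.0]
  force: 20

```text
clock: 1.65
tcp_pos: [0.2964, 0.2774, 0.2201]
orientation: [0.707, -0.025, 0.706, 0.025]
wrist_force: [0.7, -0.3, -0.4]
finger_gap: 0.05
```

step_arm:
  targets:
    - [[0, 0, 0], [0.19, -4.5, 1.44], 5.0]
    - [[0, 0, 0], [0.19, -4.5, 1.44], 5.0]
    - [[0, 0, 0], [0.19, -4.5, 1.44], 5.0]
    - [[0, 0, 0], [0.19, -4.5, 1.44], 5.0]
    - [[0, 0, 0], [0.19, -4.5, 1.44], 5.0]
    - [[0, 0, 0], [0.19, -4.5, 1.44], 5.0]
    - [[0, 0, 0], [0.19, -4.5, 1.44], 5.0]
    - [[0, 0, 0], [0.19, -4.5, 1.44], 5.0]
    - [[0, 0, 0], [0.19, -4.5, 1.44], 5.0]
    - [[0, 0, 0], [0.19, -4.5, 1.44], 5.0]

```text
clock: 2.65
tcp_pos: [0.4715, -0.162, 0.2011]
orientation: [0.707, -0.024, 0.706, 0.024]
wrist_force: [1.0, -0.4, -0.3]
finger_gap: 0.0498
```

```bash
cat > c.py <<'E'
from h import *
s=get_state();print(s['clock'],s['tcp_pos'].round(4) if hasattr(s['tcp_pos'],'round') else s['tcp_pos'],Rq(s['orientation']).round(3).tolist(),s['finger_gap'])
im=read_camera('wrist'); cv2.imwrite('pics/w1.png',im[:,:,::-1]); np.save('w1.npy',im); np.save('w1s.npy',s,allow_pickle=True)
E
python3 c.py
```

```text
2.65 [ 0.4715 -0.162   0.2011] [[0.001, -0.069, 0.998], [-0.0, 0.998, 0.069], [-1.0, -0.0, 0.001]] 0.049831863202004355
```

View pics/w1.png

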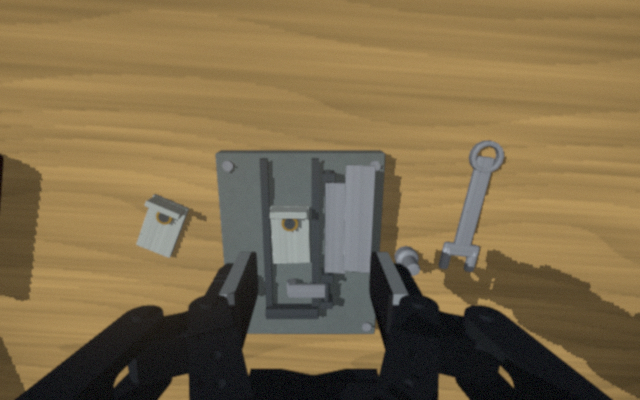

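The wrist view has the fixture clear. The deck's near corners are at about (218,151) and (384,151), the lug at (290,212), the jaw at (307,290) and the thumb bar at (348,218). Next I'll zoom in and fit the pose.

```bash
cat > d.py <<'E'
from h import *
im=np.load('w1.npy'); c=im[140:345,205:415]; cv2.imwrite('pics/w1z.png',cv2.resize(c,None,fx=2.9,fy=2.9,interpolation=cv2.INTER_CUBIC)[:,:,::-1])
E
python3 d.py
```

```text
(no output)
```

View pics/w1z.png

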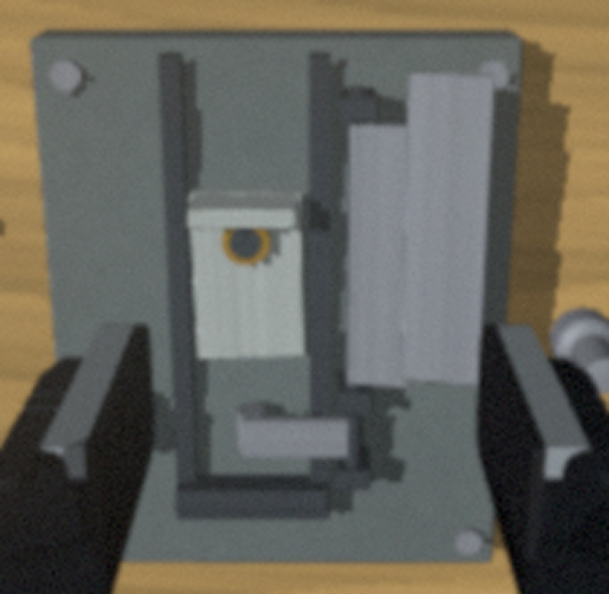

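```bash
cat > e.py <<'E'
from h import *
from scipy.optimize import least_squares
s=np.load('w1s.npy',allow_pickle=True).item(); cm=cam('wrist',s)
z=lambda a:np.array(a)/2.9+[205,140]-0.33
F=[((38,44),(-100,-100,20)),((518,41),(-100,60,20)),((491,561),(100,60,20)),
   ((183,54),(-95,-50.5,26)),((310,53),(-95,-9.5,26)),
   ((492,75),(-92,48-.5,44.2)),((478,384),(12,47.5,44.2))]
U=np.array([z(a) for a,b in F]); P=np.array([b for a,b in F])/1e3
def W(p,P): 
    c,n=np.cos(p[2]),np.sin(p[2]); return np.c_[p[0]+c*P[:,0]-n*P[:,1],p[1]+n*P[:,0]+c*P[:,1],P[:,2]]
r=least_squares(lambda p:(proj(cm,W(p,P))-U).ravel(),[.55,-.15,.07],loss='soft_l1'); p=r.x
print(p.round(4)); print((proj(cm,W(p,P))-U).round(1).tolist())
np.save('fix.npy',p)
def tofix(w): d=w[:,:2]-p[:2]; c,n=np.cos(p[2]),np.sin(p[2]); return np.c_[c*d[:,0]+n*d[:,1],-n*d[:,0]+c*d[:,1]]*1000
for nm,uv,h in [('lug top rear L',(190,194),.044),('lug top rear R',(303,192),.044),('lug top front L',(190,210),.044),('car front L',(199,360),.026),('car front R',(302,356),.026),('jaw near L',(238,415),.032)]:
    print(nm,tofix(ray(cm,[z(uv)],h)).round(1))
# draw
im=np.load('w1.npy').copy(); c=cv2.resize(im[140:345,205:415],None,fx=2.9,fy=2.9,interpolation=cv2.INTER_CUBIC)
for b in [(-100,-100,20),(100,60,20),(-100,60,20),(100,-100,20),(60,-50.5,26),(60,-9.5,26),(-95,-50.5,26),(-95,-9.5,26),(-92,48,44),(12,48,44),(12,22,40),(-92,22,40)]:
    u=(proj(cm,W(p,np.array([b])/1e3))[0]-[205,140]+.33)*2.9; cv2.circle(c,tuple(int(v) for v in u),4,(255,0,0),1)
cv2.imwrite('pics/w1f.png',c[:,:,::-1])
t=tofix(np.array([s['tcp_pos']])); print('tcp',t)
E
python3 e.py
```

```text
[ 0.545  -0.1496  0.0679]
[[-4.2, -2.8], [2.0, -1.5], [0.2, 1.3], [-1.7, 0.3], [-0.9, 0.7], [1.6, 0.1], [0.7, 0.8]]
lug top rear L [[-54.4 -46. ]]
lug top rear R [[-55.1 -10.8]]
lug top front L [[-49.2 -46.2]]
car front L [[ 11.7 -47.3]]
car front R [[ 10.1 -11.5]]
jaw near L [[ 29.7 -33.7]]
tcp [[-74.20481466  -7.40404404]]
```

View pics/w1f.png

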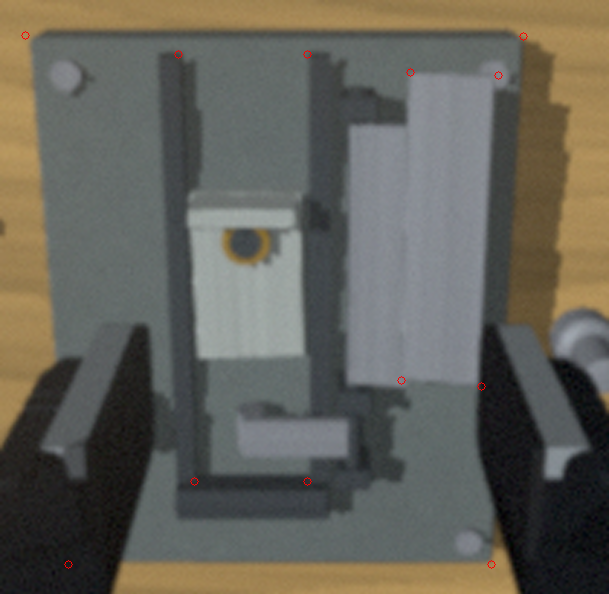

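```bash
cat > f.py <<'E'
from h import *
s=np.load('w1s.npy',allow_pickle=True).item(); cm=cam('wrist',s); T=Rq(s['orientation']); t=np.array(s['tcp_pos'])
im=np.load('w1.npy'); x0,y0=180,230
c=cv2.resize(im[y0:400,x0:450],None,fx=2.9,fy=2.9,interpolation=cv2.INTER_CUBIC)
for x,col in [(0,(255,0,0)),(-.007,(255,255,0)),(-.02,(0,255,0))]:
  for y in [-.04,-.025,.025,.04]:
    for zz in [-.011,.011]:
      u=(proj(cm,[t+T@np.array([x,y,zz])])[0]-[x0,y0]+.33)*2.9; cv2.circle(c,tuple(int(v) for v in u),4,col,1)
cv2.imwrite('pics/w1g.png',c[:,:,::-1])
E
python3 f.py
```

```text
(no output)
```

View pics/w1g.png

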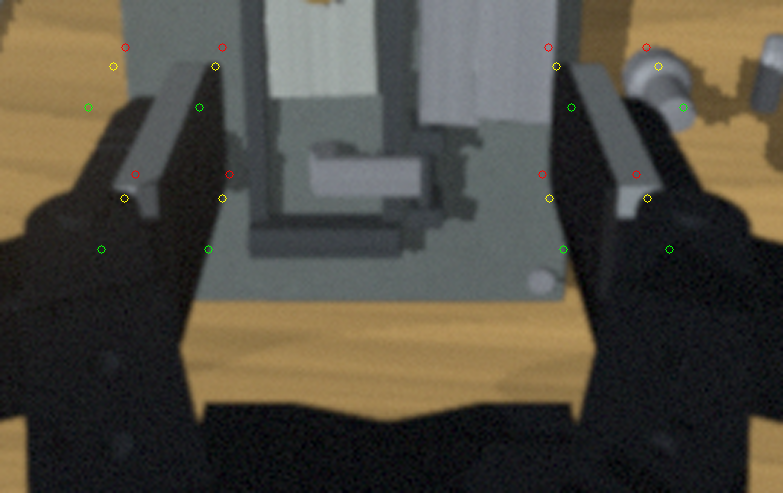

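step_arm:
  targets:
    - [[0, 0, 0], [1.5, 0.1, 0], 5.8]
    - [[0, 0, 0], [1.5, 0.1, 0], 5.8]
    - [[0, 0, 0], [1.5, 0.1, 0], 5.8]
    - [[0, 0, 0], [1.5, 0.1, 0], 5.8]
    - [[0, 0, 0], [1.5, 0.1, 0], 5.8]
    - [[0, 0, 0], [1.5, 0.1, 0], 5.8]
    - [[0, 0, 0], [1.5, 0.1, 0], 5.8]
    - [[0, 0, 0], [1.5, 0.1, 0], 5.8]
    - [[0, 0, 0], [1.5, 0.1, 0], 5.8]
    - [[0, 0, 0], [1.5, 0.1, 0], 5.8]

```text
clock: 3.7
tcp_pos: [0.4704, -0.1496, 0.0505]
orientation: [0.707, -0.025, 0.707, 0.025]
wrist_force: [-0.4, 0.4, 0.1]
finger_gap: 0.0581
```

```bash
cat > g.py <<'E'
from h import *
import sys
n=sys.argv[1]
s=get_state();t=np.array(s['tcp_pos']);T=Rq(s['orientation'])
p=np.load('fix.npy');d=t[:2]-p[:2];c,q=np.cos(p[2]),np.sin(p[2])
print(s['clock'],t.round(4),'fix',((c*d[0]+q*d[1])*1e3).round(1),((-q*d[0]+c*d[1])*1e3).round(1),'yaw',np.degrees(np.arctan2(T[1,2],T[0,2])-p[2]).round(2),s['finger_gap'],np.round(s['wrist_force'],2))
im=read_camera('wrist'); cv2.imwrite(f'pics/{n}.png',im[:,:,::-1])
im=read_camera('scene')[180:290,220:380]; cv2.imwrite(f'pics/{n}s.png',cv2.resize(im,None,fx=5,fy=5,interpolation=cv2.INTER_CUBIC)[:,:,::-1])
E
python3 g.py w2
```

```text
3.7 [ 0.4704 -0.1496  0.0505] fix -74.5 5.0 yaw 0.11 0.058061948966921816 [-0.44  0.42  0.14]
```

View pics/w2.png

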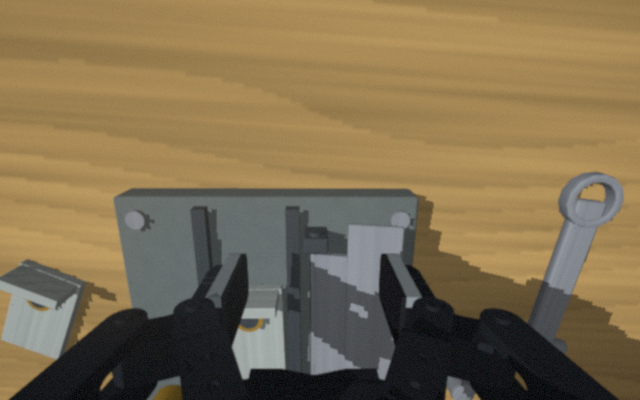

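View pics/w2s.png

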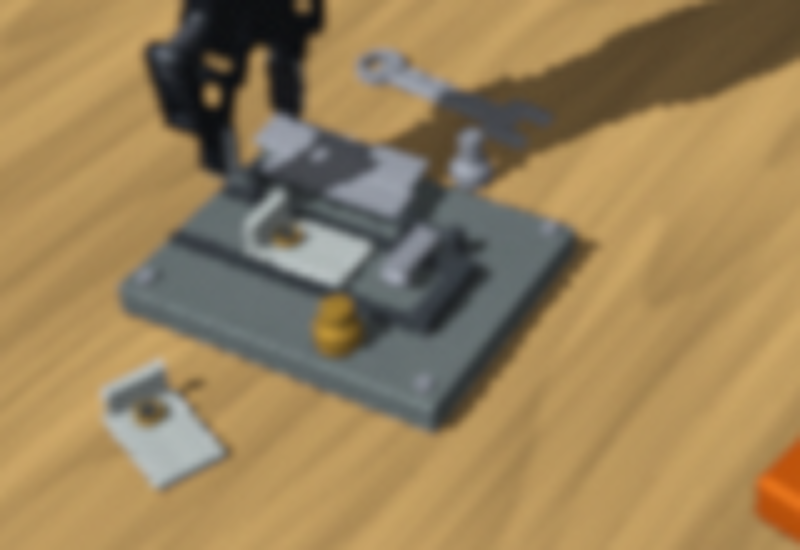

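step_arm:
  targets:
    - [[0, 0, 0], [0, -0.1, 0], 5.2]
    - [[0, 0, 0], [0, -0.1, 0], 5.2]
    - [[0, 0, 0], [0.2, 0, 0], 5.2]
    - [[0, 0, 0], [0.2, 0, 0], 5.2]
    - [[0, 0, 0], [0.2, 0, 0], 5.2]
    - [[0, 0, 0], [0.2, 0, 0], 5.2]
    - [[0, 0, 0], [0.2, 0, 0], 5.2]
    - [[0, 0, 0], [0.2, 0, 0], 5.2]
    - [[0, 0, 0], [0.2, 0, 0], 5.2]
    - [[0, 0, 0], [0.2, 0, 0], 5.2]

```text
clock: 4.8
tcp_pos: [0.4705, -0.1515, 0.0348]
orientation: [0.707, -0.024, 0.707, 0.025]
wrist_force: [-0.7, 1.7, 3.2]
finger_gap: 0.0521
```

```bash
python3 g.py w3
```

```text
4.8 [ 0.4705 -0.1515  0.0348] fix -74.5 3.2 yaw 0.11 0.05208970316650697 [-0.68  1.69  3.24]
```

View pics/w3.png

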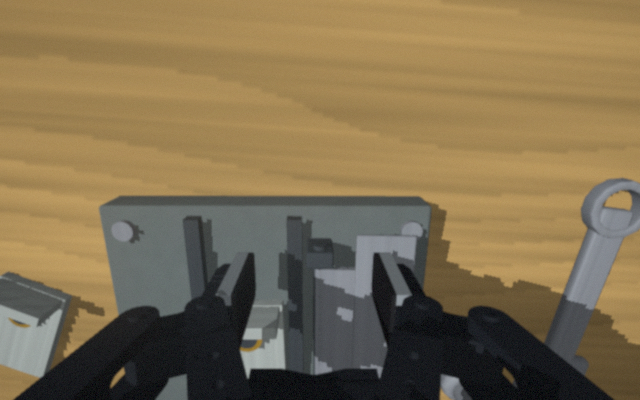

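View pics/w3s.png

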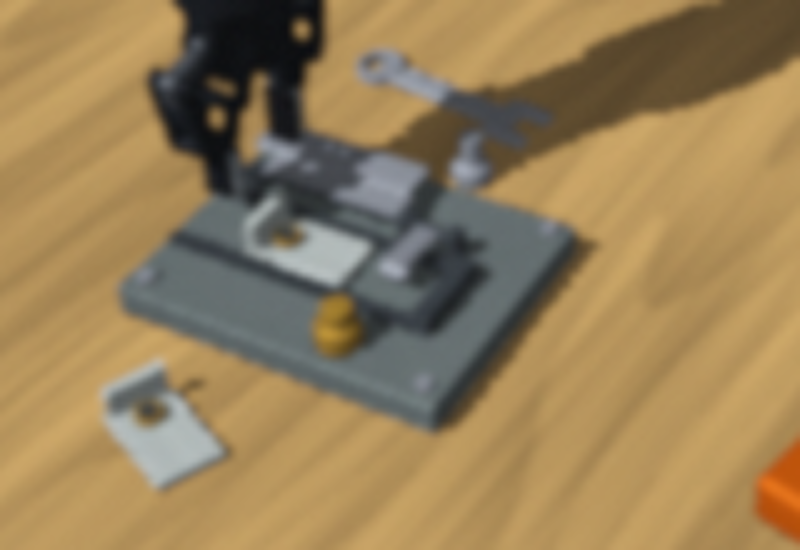

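Contact reads 3.2 N, which puts the bar about 4 mm down. The wrist view shows the right tip on the bar (376,256) and the left tip behind the lug (245,256 against a lug row of about 306). I'll press a further 4.5 mm.

step_arm:
  targets:
    - [[0, 0, 0], [0.1, 0, 0], 5.2]
    - [[0, 0, 0], [0.1, 0, 0], 5.2]
    - [[0, 0, 0], [0.1, 0, 0], 5.2]
    - [[0, 0, 0], [0.1, 0, 0], 5.2]
    - [[0, 0, 0], [0.05, 0, 0], 5.2]
    - [[0, 0, 0], [0, 0, 0], 5.2]
    - [[0, 0, 0], [0, 0, 0], 5.2]
    - [[0, 0, 0], [0, 0, 0], 5.2]
    - [[0, 0, 0], [0, 0, 0], 5.2]
    - [[0, 0, 0], [0, 0, 0], 5.2]

```text
clock: 5.9
tcp_pos: [0.4705, -0.1513, 0.0305]
orientation: [0.707, -0.024, 0.707, 0.025]
wrist_force: [-0.2, 5.0, 6.7]
finger_gap: 0.0521
```

```bash
python3 g.py w4
```

```text
5.9 [ 0.4705 -0.1513  0.0305] fix -74.5 3.3 yaw 0.12 0.05205474340327282 [-0.17  5.02  6.75]
```

View pics/w4.png

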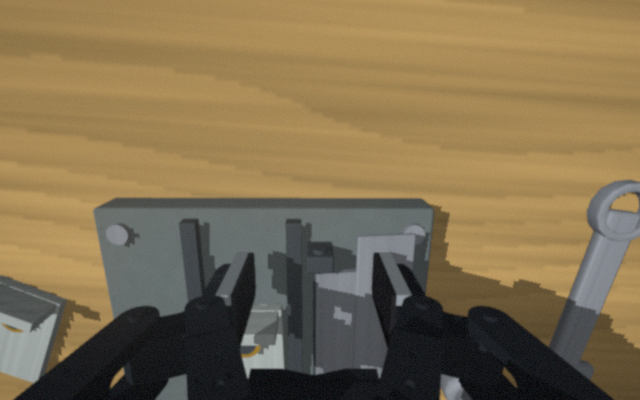

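View pics/w4s.png

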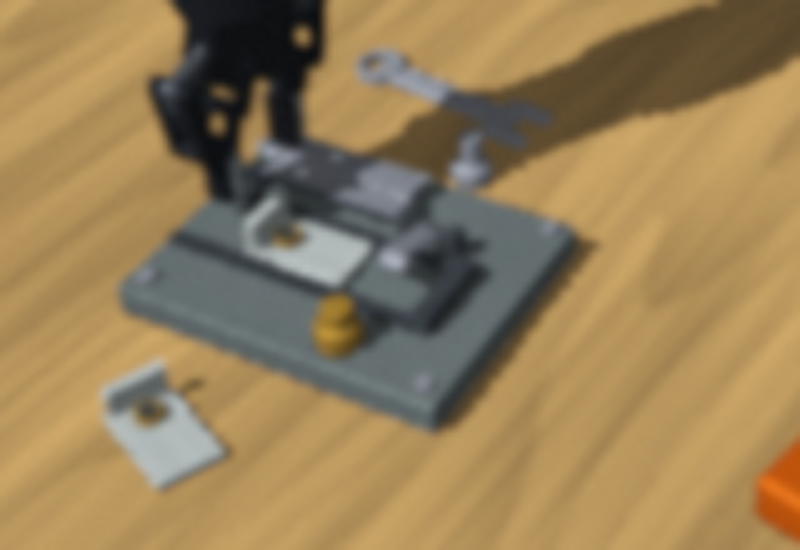

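```bash
python3 -c "
import cv2,numpy as np
a=[cv2.resize(cv2.imread(f'pics/{n}s.png')[180:340,340:500],None,fx=1.6,fy=1.6) for n in ('w2','w3','w4')]
cv2.imwrite('pics/cmp.png',np.hstack(a))"
```

```text
(no output)
```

View pics/cmp.png

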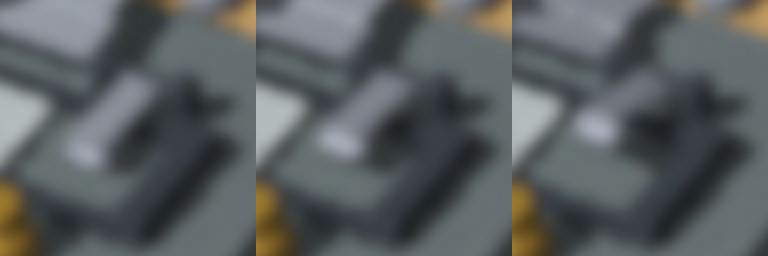

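The jaw has risen about 12 mm in the scene view, at roughly (597,127) against (88,155) in the compared panels, so the clip is at about 0.3 rad. Now I'll push.

step_arm:
  targets:
    - [[0, 0, 0], [0, 0, 0.3], 5.2]
    - [[0, 0, 0], [0, 0, 0.4], 5.2]
    - [[0, 0, 0], [0, 0, 0.4], 5.2]
    - [[0, 0, 0], [0, 0, 0.4], 5.2]
    - [[0, 0, 0], [0, 0, 0.4], 5.2]
    - [[0, 0, 0], [0, 0, 0.4], 5.2]
    - [[0, 0, 0], [0, 0, 0.4], 5.2]
    - [[0, 0, 0], [0, 0, 0.4], 5.2]
    - [[0, 0, 0], [0, 0, 0.4], 5.2]
    - [[0, 0, 0], [0, 0, 0.3], 5.2]

```text
clock: 7.0
tcp_pos: [0.5067, -0.1495, 0.0302]
orientation: [0.705, -0.025, 0.708, 0.024]
wrist_force: [-5.5, 0.8, 7.0]
finger_gap: 0.0524
```

```bash
python3 g.py w5
```

```text
7.0 [ 0.5067 -0.1495  0.0302] fix -38.2 2.7 yaw 0.07 0.052358916367306454 [-5.52  0.8   7.05]
```

View pics/w5.png

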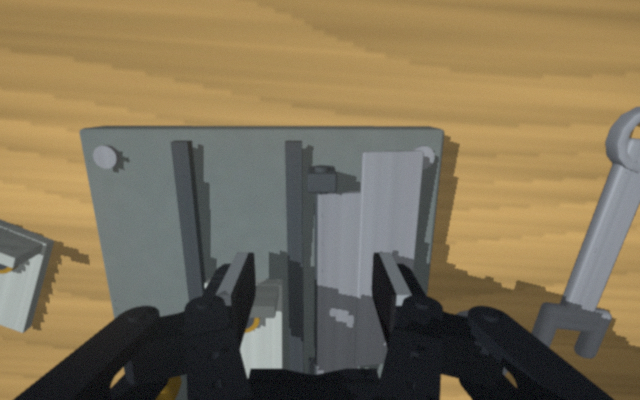

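View pics/w5s.png

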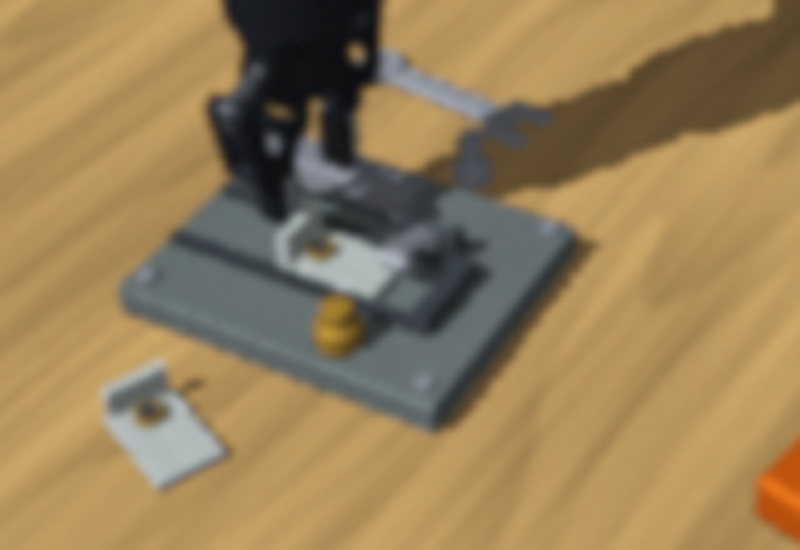

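step_arm:
  targets:
    - [[0, 0, 0], [0, 0, 0.3], 5.2]
    - [[0, 0, 0], [0, 0, 0.3], 5.2]
    - [[0, 0, 0], [0, 0, 0.3], 5.2]
    - [[0, 0, 0], [0, 0, 0.3], 5.2]
    - [[0, 0, 0], [0, 0, 0.3], 5.2]
    - [[0, 0, 0], [0, 0, 0.2], 5.2]
    - [[0, 0, 0], [0, 0, 0.2], 5.2]
    - [[0, 0, 0], [0, 0, 0.2], 5.2]
    - [[0, 0, 0], [0, 0, 0.1], 5.2]
    - [[0, 0, 0], [0, 0, 0], 5.2]

```text
clock: 8.1
tcp_pos: [0.5289, -0.148, 0.0302]
orientation: [0.706, -0.025, 0.708, 0.024]
wrist_force: [-4.7, 0.7, 6.6]
finger_gap: 0.052
```

```bash
python3 g.py w6
```

```text
8.1 [ 0.5289 -0.148   0.0302] fix -16.0 2.7 yaw 0.08 0.05196863680584109 [-4.73  0.74  6.55]
```

View pics/w6s.png

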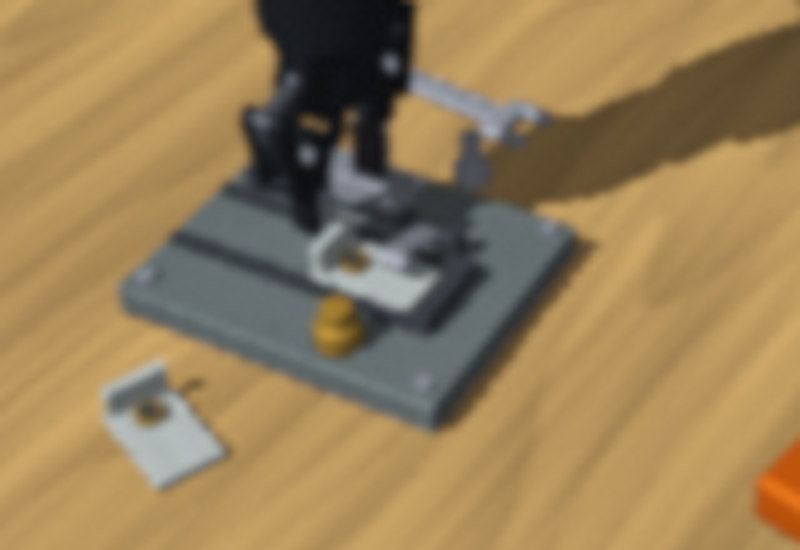

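The carrier is under the jaw and its front edge (430,290) is close to the stop. I'll creep in and watch for a rise in force.

step_arm:
  targets:
    - [[0, 0, 0], [0, 0, 0.06], 5.2]
    - [[0, 0, 0], [0, 0, 0.06], 5.2]
    - [[0, 0, 0], [0, 0, 0.06], 5.2]
    - [[0, 0, 0], [0, 0, 0.06], 5.2]
    - [[0, 0, 0], [0, 0, 0.06], 5.2]
    - [[0, 0, 0], [0, 0, 0.05], 5.2]
    - [[0, 0, 0], [0, 0, 0.05], 5.2]
    - [[0, 0, 0], [0, 0, 0], 5.2]
    - [[0, 0, 0], [0, 0, 0], 5.2]
    - [[0, 0, 0], [0, 0, 0], 5.2]

```text
clock: 9.2
tcp_pos: [0.5327, -0.1477, 0.0302]
orientation: [0.706, -0.025, 0.708, 0.024]
wrist_force: [-4.9, -0.1, 6.3]
finger_gap: 0.0519
```

```bash
python3 g.py w7
```

```text
9.2 [ 0.5327 -0.1477  0.0302] fix -12.2 2.7 yaw 0.08 0.05185233769543354 [-4.92 -0.14  6.32]
```

View pics/w7s.png

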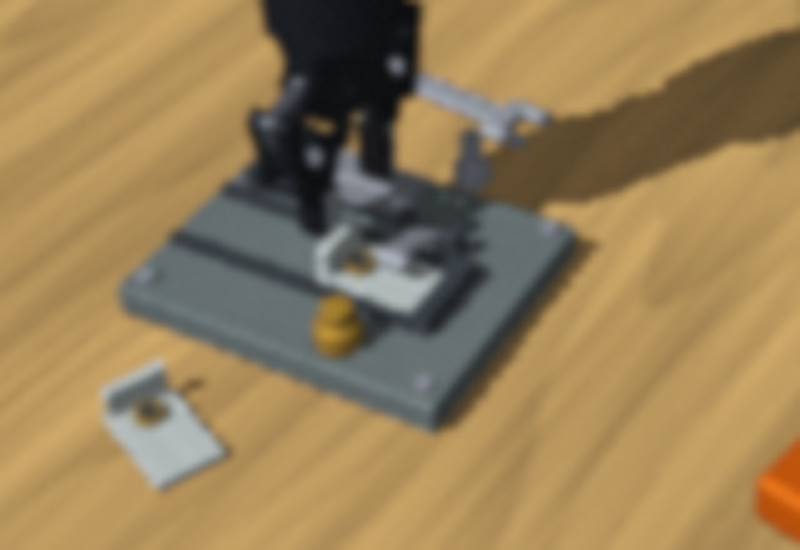

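step_arm:
  targets:
    - [[0, 0, 0], [0, 0, 0.05], 5.2]
    - [[0, 0, 0], [0, 0, 0.05], 5.2]
    - [[0, 0, 0], [0, 0, 0.05], 5.2]
    - [[0, 0, 0], [0, 0, 0.05], 5.2]
    - [[0, 0, 0], [0, 0, 0.05], 5.2]
    - [[0, 0, 0], [0, 0, 0], 5.2]
    - [[0, 0, 0], [0, 0, 0], 5.2]
    - [[0, 0, 0], [0, 0, 0], 5.2]
    - [[0, 0, 0], [0, 0, 0], 5.2]
    - [[0, 0, 0], [0, 0, 0], 5.2]

```text
clock: 10.3
tcp_pos: [0.5344, -0.1476, 0.0301]
orientation: [0.705, -0.025, 0.708, 0.024]
wrist_force: [-6.6, 1.0, 7.6]
finger_gap: 0.052
```

```bash
python3 g.py w8
```

```text
10.3 [ 0.5344 -0.1476  0.0301] fix -10.4 2.8 yaw 0.06 0.05203834434281331 [-6.64  0.97  7.56]
```

step_arm:
  targets:
    - [[0, 0, 0], [0, 0, 0.05], 5.2]
    - [[0, 0, 0], [0, 0, 0.05], 5.2]
    - [[0, 0, 0], [0, 0, 0.05], 5.2]
    - [[0, 0, 0], [0, 0, 0.05], 5.2]
    - [[0, 0, 0], [0, 0, 0], 5.2]
    - [[0, 0, 0], [0, 0, 0], 5.2]
    - [[0, 0, 0], [0, 0, 0], 5.2]
    - [[0, 0, 0], [0, 0, 0], 5.2]
    - [[0, 0, 0], [0, 0, 0], 5.2]
    - [[0, 0, 0], [0, 0, 0], 5.2]

```text
clock: 11.4
tcp_pos: [0.5346, -0.1476, 0.0301]
orientation: [0.704, -0.024, 0.709, 0.024]
wrist_force: [-11.3, -0.4, 11.1]
finger_gap: 0.052
```

```bash
python3 g.py w9
```

```text
11.4 [ 0.5346 -0.1476  0.0301] fix -10.2 2.8 yaw 0.01 0.05200180458654554 [-11.31  -0.36  11.15]
```

View pics/w9s.png

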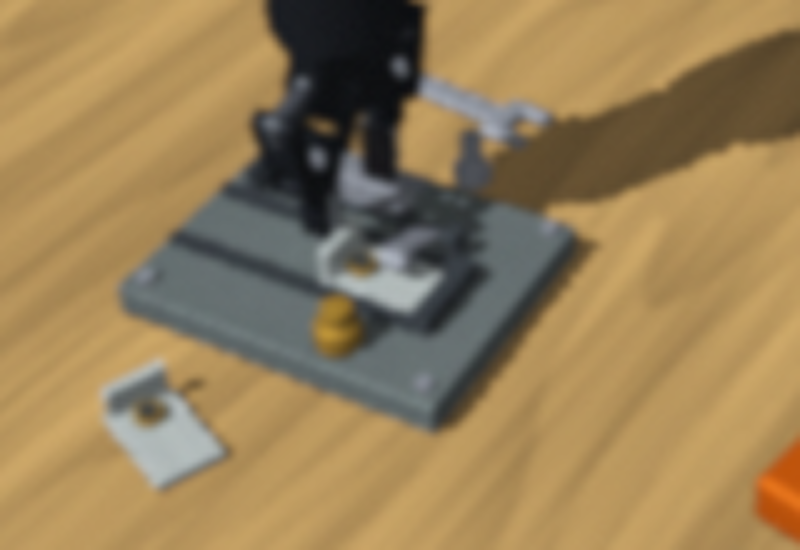

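View pics/w9.png

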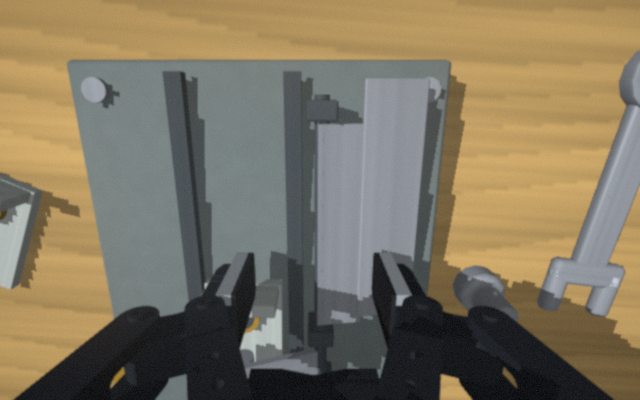

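The TCP stopped at fixture x ≈ -10 (fingertip face at about 0, as expected at home) while the push force rose to 11 N, so the carrier is against the stop. Now I'll back off the lug with the bar still held down.

step_arm:
  targets:
    - [[0, 0, 0], [0, 0, -0.1], 5.2]
    - [[0, 0, 0], [0, 0, -0.1], 5.2]
    - [[0, 0, 0], [0, 0, -0.1], 5.2]
    - [[0, 0, 0], [0, 0, -0.1], 5.2]
    - [[0, 0, 0], [0, 0, -0.1], 5.2]
    - [[0, 0, 0], [0, 0, -0.1], 5.2]
    - [[0, 0, 0], [0, 0, -0.1], 5.2]
    - [[0, 0, 0], [0, 0, 0], 5.2]
    - [[0, 0, 0], [0, 0, 0], 5.2]
    - [[0, 0, 0], [0, 0, 0], 5.2]

```text
clock: 12.5
tcp_pos: [0.5341, -0.148, 0.0315]
orientation: [0.708, -0.025, 0.705, 0.024]
wrist_force: [2.6, 2.9, 5.9]
finger_gap: 0.0518
```

```bash
python3 g.py w10
```

```text
12.5 [ 0.5341 -0.148   0.0315] fix -10.8 2.4 yaw 0.11 0.051754370403883594 [2.61 2.93 5.95]
```

View pics/w10s.png

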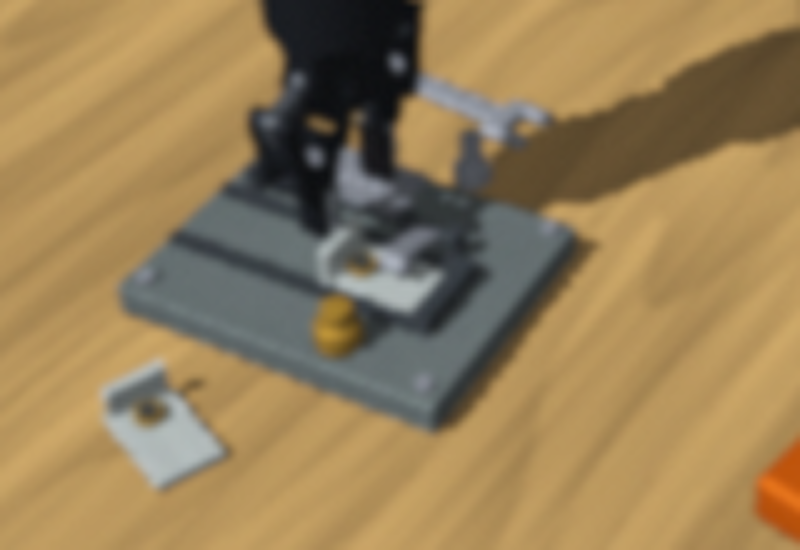

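View pics/w10.png

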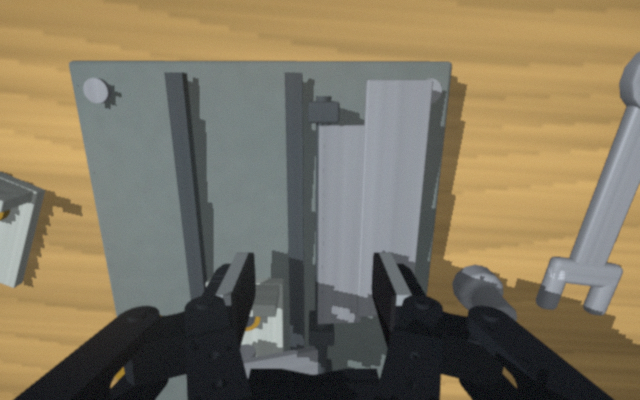

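step_arm:
  targets:
    - [[0, 0, 0], [0, 0, -0.1], 5.2]
    - [[0, 0, 0], [0, 0, -0.1], 5.2]
    - [[0, 0, 0], [0, 0, -0.1], 5.2]
    - [[0, 0, 0], [0, 0, -0.1], 5.2]
    - [[0, 0, 0], [0, 0, -0.1], 5.2]
    - [[0, 0, 0], [0, 0, -0.1], 5.2]
    - [[0, 0, 0], [0, 0, 0], 5.2]
    - [[0, 0, 0], [0, 0, 0], 5.2]
    - [[0, 0, 0], [0, 0, 0], 5.2]
    - [[0, 0, 0], [0, 0, 0], 5.2]

```text
clock: 13.6
tcp_pos: [0.5289, -0.1493, 0.0318]
orientation: [0.709, -0.025, 0.705, 0.024]
wrist_force: [3.8, 0.9, 6.2]
finger_gap: 0.0515
```

```bash
python3 g.py w11
```

```text
13.6 [ 0.5289 -0.1493  0.0318] fix -16.1 1.4 yaw 0.09 0.05145385951601965 [3.83 0.94 6.22]
```

View pics/w11s.png

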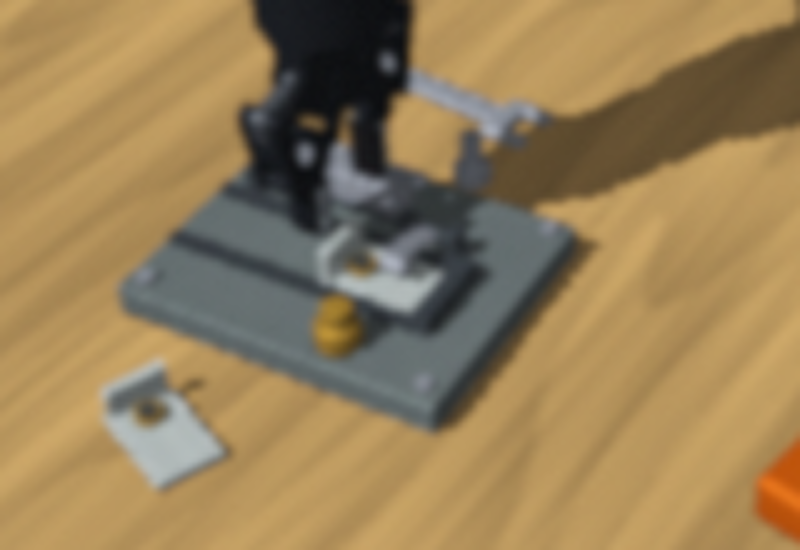

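The finger is now about 5 mm behind the lug and the carrier has stayed at the stop (lug still at (340,250)). I'll let the clip down slowly.

step_arm:
  targets:
    - [[0, 0, 0], [-0.15, 0, 0], 5.2]
    - [[0, 0, 0], [-0.15, 0, 0], 5.2]
    - [[0, 0, 0], [-0.15, 0, 0], 5.2]
    - [[0, 0, 0], [-0.15, 0, 0], 5.2]
    - [[0, 0, 0], [-0.2, 0, 0], 5.2]
    - [[0, 0, 0], [-0.3, 0, 0], 5.2]
    - [[0, 0, 0], [-0.5, 0, 0], 5.2]
    - [[0, 0, 0], [-1, 0, 0], 5.2]
    - [[0, 0, 0], [-1.5, 0, 0], 5.2]
    - [[0, 0, 0], [-1.5, 0, 0], 5.2]

```text
clock: 14.7
tcp_pos: [0.5257, -0.148, 0.0874]
orientation: [0.707, -0.025, 0.707, 0.025]
wrist_force: [-0.1, 0.5, -0.5]
finger_gap: 0.052
```

step_arm:
  targets:
    - [[0, 0, 0], [-1.5, 0, -0.5], 5.2]
    - [[0, 0, 0], [-1.5, 0, -0.5], 5.2]
    - [[0, 0, 0], [-1.5, 0, -0.5], 5.2]
    - [[0, 0, 0], [-1.5, 0, -0.5], 5.2]
    - [[0, 0, 0], [-1.5, 0, -0.5], 5.2]
    - [[0, 0, 0], [-1.5, 0, -0.5], 5.2]
    - [[0, 0, 0], [-1.5, 0, -0.5], 5.2]
    - [[0, 0, 0], [-1.5, 0, -0.5], 5.2]
    - [[0, 0, 0], [0, 0, -0.5], 5.2]
    - [[0, 0, 0], [0, 0, 0], 5.2]

```text
clock: 15.7
tcp_pos: [0.4806, -0.1512, 0.2068]
orientation: [0.707, -0.025, 0.706, 0.024]
wrist_force: [-0.5, 0.1, 0.4]
finger_gap: 0.052
```

```bash
python3 g.py w12; python3 -c "
import cv2
a=cv2.imread('pics/w12.png');cv2.imwrite('pics/w12z.png',cv2.resize(a[120:400,180:450],None,fx=2.1,fy=2.1,interpolation=cv2.INTER_CUBIC))"
```

```text
15.7 [ 0.4806 -0.1512  0.2068] fix -64.4 2.8 yaw 0.08 0.05202883417774727 [-0.5   0.12  0.37]
```

View pics/w12z.png

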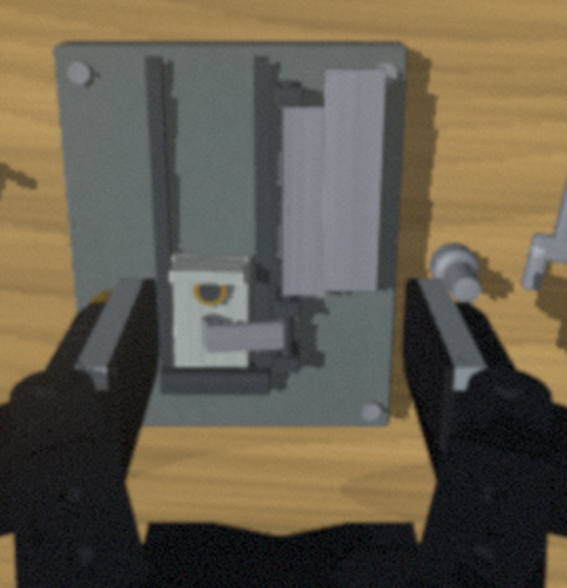

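View pics/w12s.png

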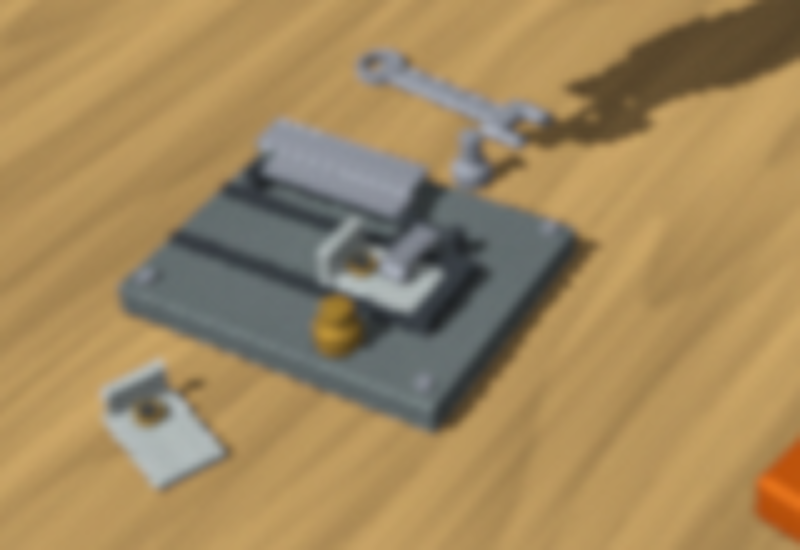

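The carrier's front edge is flush against the end stop (zoomed wrist view, row ≈368), the jaw rests on it at (240,335), and the gripper is clear. Handing in.

```bash
python3 -c "
from workcell import *
print(hand_in())"
```

```text
the job is handed in; nothing more can be done
None
```

The carrier is home against the end stop with the clip's jaw resting on it. I handed the job in at about 15.7 s of the 48 s allowed; the system gives no verdict.

**What I did:** I pressed the thumb bar with one fingertip to about 0.3 rad. With the bar held down, I pushed the lug with the other fingertip until the carrier met the stop. I then backed off the lug, let the clip close slowly, and rose clear.

**Last checks:**
- **Home position:** the tool stopped moving while the push force rose from about 5 N to 11 N. At that point the fingertip face was at fixture x ≈ 0–1 mm, and it should be at 0 when the carrier is home. The final wrist and scene pictures show the carrier flat and touching the stop.
- **Clip and clearance:** the final pictures show the jaw resting on the carrier, and the wrist force had returned to about 0.
- **Other things:** the spare, cap, adaptor and wrench look unmoved in the scene picture. I did not check the detector or the tub again, but the arm never worked near them after its first move.

**What was less certain:**
- **Clip angle:** I only estimated it from forces and the scene picture, and the estimates ranged from 0.26 to 0.36 rad.
- **Fixture pose:** the fit disagreed with the picture by up to about 4 px at one corner.
- **Backing off:** the first attempt hardly moved because the fingertip stuck on the bar. A second move freed it, and the carrier did not shift.

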